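# Sort three studs by thread pitch on a notched gauge

### The job

Sort the three double-ended studs by thread pitch: lay each one in the gauge block whose brass teeth have the same spacing as its thread, so that the teeth sink into the grooves and both ends rest fully down in the cradles. Lower each stud into place rather than dropping it, let go of them all, and leave everything else on the bench where it is.

Things in the scene. Friction and masses are not known exactly. Their poses are not given: they have to be found in the camera images.
- stud_fine: fine-pitch steel stud, 115 mm long, 150 g, on the bench. Middle: square collar 30 mm long, 22 x 22 mm. Each end threaded: crests 21 mm across, core 11 mm, pitch 9 mm, 4 dark grooves per end. All studs have one colour; only the pitch differs. Origin at its middle, on its axis; x along it, y, z square to the collar's faces. Lies on a collar face, axis 11 mm up; both ends alike.
- stud_medium: medium-pitch steel stud, 116 mm long, 150 g, on the bench. Middle: square collar 30 mm long, 22 x 22 mm. Each end threaded: crests 21 mm across, core 11 mm, pitch 12 mm, 3 dark grooves per end. All studs have one colour; only the pitch differs. Origin at its middle, on its axis; x along it, y, z square to the collar's faces. Lies on a collar face, axis 11 mm up; both ends alike.
- stud_coarse: coarse-pitch steel stud, 115 mm long, 150 g, on the bench. Middle: square collar 30 mm long, 22 x 22 mm. Each end threaded: crests 21 mm across, core 11 mm, pitch 16 mm, 2 dark grooves per end. All studs have one colour; only the pitch differs. Origin at its middle, on its axis; x along it, y, z square to the collar's faces. Lies on a collar face, axis 11 mm up; both ends alike.
- lane_fine (a point): fine-pitch lane of the gauge: where the middle of the axis of a seated stud lies; x along the lane, z up; 30 mm above the bench. Its block has 4 brass teeth in each of its two cradles, 9 mm apart. Teeth tips are round and reach 4 mm into the grooves: a stud of this pitch, centred along the lane to about 2 mm, slides down over them, else it rides 3 to 4 mm high. Play when seated: 1.2 mm either way.
- lane_medium (a point): medium-pitch lane of the gauge: where the middle of the axis of a seated stud lies; x along the lane, z up; 30 mm above the bench. Its block has 3 brass teeth in each of its two cradles, 12 mm apart. Teeth tips are round and reach 4 mm into the grooves: a stud of this pitch, centred along the lane to about 2 mm, slides down over them, else it rides 3 to 4 mm high. Play when seated: 1.6 mm either way.
- lane_coarse (a point): coarse-pitch lane of the gauge: where the middle of the axis of a seated stud lies; x along the lane, z up; 30 mm above the bench. Its block has 2 brass teeth in each of its two cradles, 16 mm apart. Teeth tips are round and reach 4 mm into the grooves: a stud of this pitch, centred along the lane to about 2 mm, slides down over them, else it rides 3 to 4 mm high. Play when seated: 2.2 mm either way.
- gauge_base: blue base plate, 140 x 235 x 4 mm, fixed; origin under its middle. On it, all fixed, three aluminium gauge blocks 124 x 54 mm, side by side 75 mm apart along y in changing order, lanes along its x. Each has a black 45 degree V cradle for each stud end, 18 to 59 mm either side of the middle, its rim 1 mm below the lane point; the 36 mm gap between them leaves room for collar and fingers, its floor 20 mm below the lane point.
- bottle_amber: clear bottle with a red screw cap, 48 x 45 x 96 mm, standing behind the studs; origin under its middle. A bystander.
- objective_case: grey, black-ended objective case, 34 mm round, 68 mm tall, standing at the back; origin under its middle. A bystander.
- dust_cap: black dust cap, 31 mm round, 12 mm high, near the front edge; origin under its middle. A bystander.
- hex_key5: bright hex key, 89 x 34 x 7 mm, near the front edge; origin under its middle. A bystander.
- lens_mount: black lens ring, 33 mm round, 10 mm high, behind the work; origin under its middle. A bystander.
Things that resemble listed ones, but are neither listed nor needed, are in the scene too. Leave any orange look-alike of the stud_medium alone.

How it is judged:
By the outcome, as a careful person would: the job done as asked, in the order asked, and still so for the second after the job is handed in, with the robot touching nothing.
It also fails if it takes over 64 s, if anything falls off the work surface, if the arm or the gripper's body presses on something with over 40 N, if the wrist force passes 120 N, or if a joint passes its speed limit or range.

### The arm

A 7-joint arm with a two-finger parallel gripper is mounted at the origin on a cart in front of the work surface, level with it; the furniture and walls round the work are solid. World frame = base frame: x ahead of the robot, y to its left, z up, the work surface at z = 0. Lengths are in m, angles in rad, forces in N, time in s.
With the tool pointing down it reaches from about 0.35 to 0.9 m from the base axis. Payload 8.1 kg.
Tool frame: the origin (TCP) lies at the centre of the arm's flange, where the gripper is bolted on; the fingertips stand 178 mm ahead of it and the grasp point (between the pads) lies 159 mm ahead of it; z points along the fingers, y is the line along which they close (so a half turn about z gives the same grasp; the last joint's range is limited). The gripper opens to 92 mm and grips with 3 to 60 N. Pads are 19 mm wide; open, the fingers measure 130 mm over their backs; the gripper's body (75 mm by 190 mm) begins 47 mm behind the grasp point.
Start: joints at [1.059, 0.434, 0.025, 1.573, -0.012, 1.134, -0.075], TCP at [0.248, -0.574, 0.405] pointing down, gripper open.
Joint ranges: [-2.62, 2.62], [-0.44, 2.09], [-1.27, 1.32], [0.08, 2.57], [-1.32, 4.46], [0.12, 2], [-2.74, 2.74]. Speed limits (rad/s): [2.22, 2.22, 3.01, 3.01, 3.14, 3.14, 3.14].

### API

Orientations are given as a rotation vector (axis times angle).
In Python, from cell import arm gives the robot as it stands. The module is installed in compiled form; this text tells all that it offers.
- The arm moves only by the shell command python3 -m inch 'ROWS' [FORCE]. ROWS is text: rows parted by semicolons, each of 5 numbers parted by spaces: the shift along the tool's x, y, z in m, then the turn about the tool's z in rad, then the finger opening in m, from 0 to 0.0918. In form: x y z roll fingers; .... A call has 1 to 5 rows; each row is the pose to reach, as a shift and turn from the pose commanded when the call began, along the tool's axes at that moment; what a row does not reach only later rows make up. A row lasts 1/10 s, in which the tool goes at most 50 mm and 8.59 degrees, less where a joint would pass 70% of its speed; a pose out of reach is approached as far as the arm can. A call with a gripper value outside its range is refused whole. The fingers move at their own pace and stop on an object; FORCE is the grip in N (left out, the last holds). Time passes only in rows, so rows that repeat a pose let the fingers close. It gives the time, the measured TCP pose, the force, the opening and the grip force at its end, in the units of the state.
- arm.observe(): the state, without advancing time (a new reading comes with each control period).
- arm.get_image(name): name is "side" or "top"; returns the picture (400x640x3 uint8, red, green, blue); there is no depth.
- arm.get_calibration(name): a dict with "intrinsics" (3x3 intrinsics, pixels), "pose" (4x4, takes a point from camera to world coordinates). Camera axes: x right, y up, looking along -z (the intrinsics and any distortion apply to the point x, -y, -z); pixel columns grow to the right and rows downward; lengths in m; the calibration is good to about 2 mm. A picture is of the moment at which its call begins. get_calibration takes no time and is no camera call.
- arm.sign_off(): hands the job in; it is judged then, once.
Trained networks look in the newest picture that a camera, given by its name, has taken for a name from the list of things; names that differ only in an ending like _2 or _b are one class to them, and where a whole thing is asked for, a point or a joint stands for the part that bears it (a point fixed in the world has none). Each returns a list of dicts, best first, with "conf" (0 to 1); they miss things now and then, are a little off and sometimes report something else, mostly with a low value. They report only what shows in the picture. A call takes as long as a camera call. They do not tell look-alikes from the thing itself.
- arm.look_for(camera, query): "point" ([row, column] in pixels, amid what is visible of it).
- arm.silhouettes(camera, query): "region" (400x640 bool, what is visible of it) and "point" ([row, column] in pixels, amid what is visible of it).
- arm.place_of(camera, query): "point" ([row, column] in pixels: a listed point, or the origin of a listed thing).
The state is a dict: "clock": time; "joints": joint angles; "dq": joint speeds; "joint_efforts": joint torques, N m; "position": TCP position; "ee_rot": TCP orientation; "force": force on the tool from outside, world axes, zero at the start; "ft_torque": the same for the moment, N m; "width": opening from 0.0 (shut) to 1.0 (fully open); "gripper_force": force on a finger pad.
Only numpy, scipy, OpenCV 4.12 (cv2) and the standard library are available. Lean on these libraries where they do the work, as an engineer would, in place of code of your own. Each camera call takes 0.05 s, during which the arm holds its last target. There are 200 camera calls.

## Working session

There is one attempt and no reset: what is moved stays moved. The work goes in short steps, Python scripts to look and compute and a shell command to move; the robot and the scene stay as the last step left them, time stands still between calls to the robot, and variables do not carry over. Pictures are saved under pics/ and viewed, at most 10 in all, crops included, and the job is handed in when it is done.

```bash
mkdir -p pics
python3 - <<'E'
from cell import arm
import cv2,numpy as np
np.set_printoptions(precision=4,suppress=True)
for c in("side","top"):
    im=arm.get_image(c);cv2.imwrite(f"pics/{c}0.png",im[:,:,::-1])
    k=arm.get_calibration(c);print(c,k)
    for q in("stud_fine","stud_medium","stud_coarse","lane_fine","lane_medium","lane_coarse"):
        print(q,[(np.round(d["point"],1).tolist(),round(d["conf"],2)) for d in arm.place_of(c,q)][:5])
print(arm.observe())
E
```

```text
side {'intrinsics': array([[374.7266,   0.    , 322.4844],
       [  0.    , 374.7266, 198.1906],
       [  0.    ,   0.    ,   1.    ]]), 'pose': array([[ 0.9641,  0.1423, -0.2244,  0.3691],
       [-0.2657,  0.5018, -0.8232, -0.7525],
       [-0.0046,  0.8532,  0.5216,  0.5331],
       [ 0.    ,  0.    ,  0.    ,  1.    ]])}
stud_fine [([175.7, 283.5], 0.5)]
stud_medium [([160.7, 276.6], 0.71), ([169.5, 379.1], 0.61)]
stud_coarse [([198.2, 282.9], 0.73)]
lane_fine [([269.3, 344.1], 0.71), ([279.6, 342.1], 0.41)]
lane_medium [([247.5, 328.0], 0.67)]
lane_coarse [([293.0, 359.0], 0.81), ([203.2, 240.8], 0.69), ([162.5, 278.1], 0.35)]
top {'intrinsics': array([[431.963 ,   0.    , 322.8274],
       [  0.    , 431.963 , 199.9556],
       [  0.    ,   0.    ,   1.    ]]), 'pose': array([[ 0.0243,  0.9917, -0.1259,  0.446 ],
       [-0.9997,  0.0245, -0.    ,  0.033 ],
       [ 0.0031,  0.1258,  0.992 ,  1.0394],
       [ 0.    ,  0.    ,  0.    ,  1.    ]])}
stud_fine [([222.3, 240.8], 0.76)]
stud_medium [([221.6, 201.1], 0.57), ([113.1, 267.9], 0.54)]
stud_coarse [([234.1, 294.9], 0.79)]
lane_fine [([209.9, 430.9], 0.66), ([207.0, 465.8], 0.15)]
lane_medium [([214.8, 403.2], 0.83)]
lane_coarse [([206.9, 464.8], 0.85)]
{'clock': 0.7, 'joints': array([ 1.0594,  0.4345,  0.025 ,  1.5732, -0.0116,  1.134 , -0.0751]), 'dq': array([-0.0015,  0.0009, -0.0004,  0.0013,  0.0011,  0.0005,  0.0022]), 'joint_efforts': array([  0.0001, -66.7498,   0.9842, -31.476 ,  -0.0607,   0.0325,
        -0.    ]), 'position': array([ 0.2484, -0.5735,  0.4047]), 'ee_rot': array([ 3.0762,  0.6376, -0.    ]), 'force': array([ 0.1039, -0.3966,  0.174 ]), 'ft_torque': array([-0.0265,  0.0329, -0.0243]), 'gripper_force': 0.0, 'width': 0.9991694961549507}
```

View pics/top0.png

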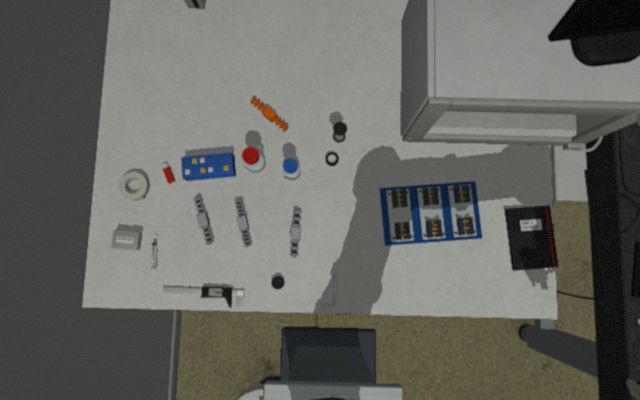

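View pics/side0.png

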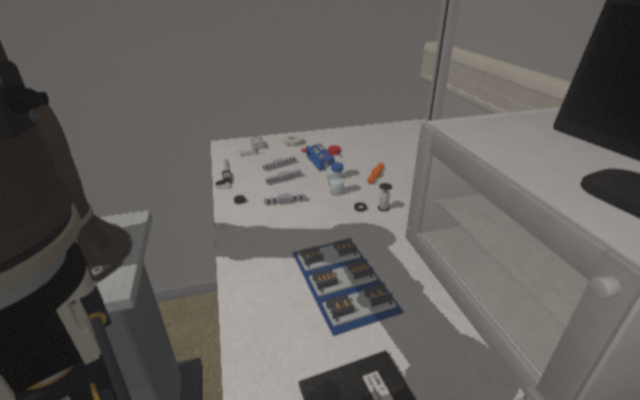

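The top view shows studs at columns ~203, 243 and 295 (row ~222), the orange look-alike at (113,268), and the gauge at columns 383-480. The side view agrees. Next I'll measure positions and zoom in on the pitches.

```bash
cat > h.py <<'E'
from cell import arm
import cv2,numpy as np
np.set_printoptions(precision=4,suppress=True)
def ray(c,rc):
    k=arm.get_calibration(c);K=k["intrinsics"];P=k["pose"]
    d=np.array([(rc[1]-K[0,2])/K[0,0],-(rc[0]-K[1,2])/K[1,1],-1.])
    return P[:3,3],P[:3,:3]@d
def at(c,rc,z):
    o,d=ray(c,rc);return o+d*(z-o[2])/d[2]
def proj(c,p):
    k=arm.get_calibration(c);K=k["intrinsics"];P=k["pose"]
    q=P[:3,:3].T@(np.asarray(p)-P[:3,3]);return np.array([K[1,2]+K[1,1]*q[1]/q[2],K[0,2]-K[0,0]*q[0]/q[2]])
E
python3 - <<'E'
from h import *
t=cv2.imread("pics/top0.png");s=cv2.imread("pics/side0.png")
a=cv2.resize(t[185:255,185:315],(780,420),interpolation=cv2.INTER_CUBIC)
b=cv2.resize(t[175:250,375:485],(780,532),interpolation=cv2.INTER_CUBIC)
cv2.imwrite("pics/a.png",a);cv2.imwrite("pics/b.png",b)
arm.get_image("top");arm.get_image("side")
for c in("top","side"):
  for q in("stud_fine","stud_medium","stud_coarse"):
    for d in arm.silhouettes(c,q)[:2]:
        r=np.argwhere(d["region"]);
        w=np.array([at(c,p,.011)[:2] for p in r]);m=w.mean(0)
        (cx,cy),sz,an=cv2.minAreaRect(w.astype(np.float32)*1000)
        u=np.linalg.svd(w-m,full_matrices=0)[2][0]
        print(c,q,round(d["conf"],2),len(r),m,"box",cx,cy,sz,"ang",np.degrees(np.arctan2(u[1],u[0])))
for rc in [(209.9,430.9),(214.8,403.2),(206.9,464.8)]:print("lane",at("top",rc,.03))
for rc in [(269.3,344.1),(247.5,328),(293,359)]:print("lane side",at("side",rc,.03))
for d in arm.place_of("top","gauge_base")[:2]:print(d,at("top",d["point"],0))
for d in arm.silhouettes("top","gauge_base")[:1]:
    r=np.argwhere(d["region"]);w=np.array([at("top",p,.004)[:2] for p in r])
    R=cv2.minAreaRect((w*1000).astype(np.float32));print(R,cv2.boxPoints(R))
E
```

```text
top stud_fine 0.68 306 [0.5163 0.2236] box 516.509033203125 223.9641876220703 (108.660400390625, 22.787458419799805) ang -165.41908452855643
top stud_fine 0.64 119 [0.3601 0.0062] box 365.5032958984375 3.8070716857910156 (27.374488830566406, 88.19304656982422) ang 169.0543266733281
top stud_medium 0.76 339 [0.5217 0.3184] box 522.648193359375 319.19561767578125 (113.67609405517578, 24.131574630737305) ang -161.21260552755336
top stud_medium 0.66 349 [0.7879 0.1714] box 787.1744384765625 171.4864044189453 (115.96861267089844, 24.60592269897461) ang -130.43533875553968
top stud_coarse 0.66 297 [0.4977 0.0982] box 497.1815185546875 98.43782043457031 (106.79083251953125, 21.393877029418945) ang 178.09803688791095
side stud_fine 0.51 261 [0.5155 0.2229] box 516.7301635742188 223.28860473632812 (120.79586029052734, 51.74945068359375) ang -164.05721017134934
side stud_medium 0.69 218 [0.7852 0.1696] box 786.5770874023438 171.57916259765625 (152.61343383789062, 32.90863800048828) ang -127.89043068226596
side stud_medium 0.46 186 [0.5151 0.3138] box 518.1021728515625 314.81280517578125 (113.6742935180664, 51.0829963684082) ang -155.67422505036237
side stud_coarse 0.68 260 [0.4977 0.0964] box 496.4818115234375 95.34400939941406 (50.923919677734375, 106.42118835449219) ang -1.7368415842237126
lane [ 0.5568 -0.2215  0.03  ]
lane [ 0.5436 -0.1564  0.03  ]
lane [ 0.5658 -0.3014  0.03  ]
lane side [ 0.5552 -0.2281  0.03  ]
lane side [ 0.5435 -0.1547  0.03  ]
lane side [ 0.5615 -0.2954  0.03  ]
{'point': [213.0, 429.8], 'conf': 0.86} [ 0.5524 -0.2263  0.    ]
((554.3206787109375, -224.9254150390625), (143.07847595214844, 238.52565002441406), 6.460191249847412) [[ 469.8171 -114.469 ]
 [ 496.6543 -351.48  ]
 [ 638.8242 -335.3819]
 [ 611.9871  -98.3708]]
```

View pics/a.png

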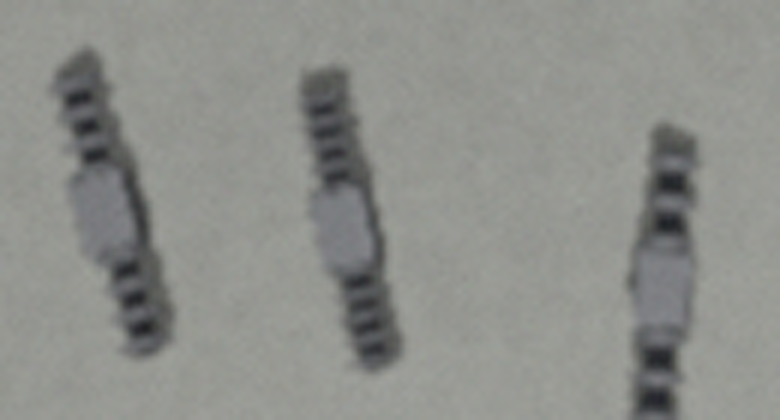

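View pics/b.png

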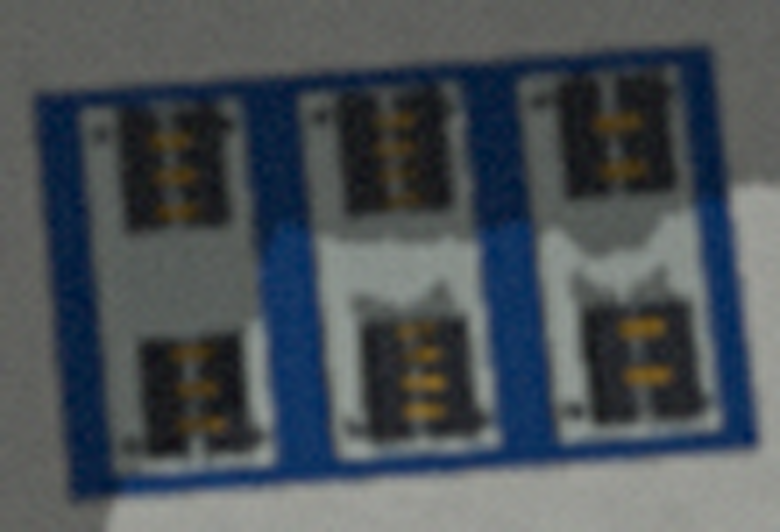

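Pitches confirmed by counting. Studs left to right are medium (3 grooves, col ~203), fine (4, col ~243) and coarse (2, col ~295). Lanes left to right are medium (3 teeth, col ~403), fine (4, ~431) and coarse (2, ~465). Next I'll refine the positions from the dark grooves, collars and brass teeth.

Run:
```python
from h import *
t=cv2.imread("pics/top0.png").astype(int)
B,G,R=t[...,0],t[...,1],t[...,2]
m=((R-B>35)&(R>G+8)).astype(np.uint8)
for n,c0,c1 in(("med",385,417),("fine",418,446),("coarse",447,478)):
    e=[]
    for r0,r1 in((180,213),(214,245)):
        q=np.argwhere(m[r0:r1,c0:c1])+[r0,c0];wt=(R-B)[q[:,0],q[:,1]].astype(float)
        w=np.array([at("top",p,.021)[:2] for p in q]);e.append((w*wt[:,None]).sum(0)/wt.sum());
    e=np.array(e);d=e[0]-e[1];print(n,e.mean(0),"sep",np.hypot(*d),"ang",np.degrees(np.arctan2(d[1],d[0])))
for n,a,b in(("med",(75,95),(143,328)),("fine",(322,95),(375,350)),("coarse",(672,182),(655,402))):
    p=[at("top",(185+y/6-.4,185+x/6-.4),.016)[:2] for x,y in(a,b)];d=p[0]-p[1];print(n,(p[0]+p[1])/2,np.hypot(*d),np.degrees(np.arctan2(d[1],d[0])))
for n,x,y in(("med",103,213),("fine",344,230),("coarse",662,291)):print(n,at("top",(185+y/6-.4,185+x/6-.4),.022)[:2])
for q in("red","bottle_amber","objective_case"):
    if q!="red":
        for d in arm.place_of("top",q)[:2]:print(q,at("top",d["point"],0))
```

```text
med [ 0.5467 -0.1533] sep 0.07214913072663935 ang 6.4571687863421525
fine [ 0.5582 -0.2286] sep 0.08998508066298366 ang 3.8833996669413042
coarse [ 0.5608 -0.3014] sep 0.06877018350713901 ang 5.966426522174906
med [0.5215 0.3167] 0.09709467032834504 19.445322107091517
fine [0.5195 0.2218] 0.10360779894168011 14.385230268339784
coarse [0.4951 0.0964] 0.08675801511999423 -2.574087559067319
med [0.5201 0.3172]
fine [0.5158 0.2223]
coarse [0.4949 0.0967]
bottle_amber [0.6627 0.2025 0.    ]
objective_case [ 0.7408 -0.0053  0.    ]
```

```bash
cat >> h.py <<'E'
from scipy.spatial.transform import Rotation as Ro
def need(x,y,z,deg,pr=True):
    s=arm.observe();M=Ro.from_rotvec(s["ee_rot"]).as_matrix()
    psi=np.arctan2(M[1,0],M[0,0]);r=(psi-np.radians(deg)+np.pi/2)%np.pi-np.pi/2
    print("t",s["clock"],"pos",s["position"],"yaw",np.degrees(psi),"F",s["force"],"w",s["width"]*.0918,"need",M.T@(np.array([x,y,z])-s["position"]),"roll",r,"q7",s["joints"][6])
if __name__=="__main__":
    import sys;need(*map(float,sys.argv[1:5]))
E
python3 -m inch '0.493 -0.517 0.125 0.454 0.06; 0.493 -0.517 0.125 0.454 0.06; 0.493 -0.517 0.125 0.454 0.06; 0.493 -0.517 0.125 0.454 0.06; 0.493 -0.517 0.125 0.454 0.06' 30; python3 h.py 0.495 0.0967 0.25 -2.6
```

```text
clock: 1.8
position: [0.3336, -0.3415, 0.3618]
ee_rot: [3.14, -0.072, 0.001]
force: [1.1, -0.2, -0.3]
width: 0.663
gripper_force: 0.0
t 1.8 pos [ 0.3336 -0.3415  0.3618] yaw -2.6303569386672296 F [ 1.0639 -0.2049 -0.2765] w 0.06087761713622635 need [ 0.141  -0.4452  0.1116] roll -0.0005298285305690431 q7 -0.923789799892338
```

```bash
python3 -m inch '0.141 -0.445 0.112 0 0.06; 0.141 -0.445 0.112 0 0.06; 0.141 -0.445 0.112 0 0.06; 0.141 -0.445 0.112 0 0.06; 0.141 -0.445 0.112 0 0.06' >/dev/null;  python3 -m inch '0.068 -0.213 0.054 0 0.06; 0.068 -0.213 0.054 0 0.06; 0.068 -0.213 0.054 0 0.06; 0.068 -0.213 0.054 0 0.06; 0.068 -0.213 0.054 0 0.06' >/dev/null; python3 h.py 0.495 0.0967 0.181 -2.6
python3 - <<'E'
from h import *
for c in("side","top"):
    im=arm.get_image(c)
    cv2.imwrite(f"pics/{c}1.png",im[:,:,::-1])
a=cv2.resize(cv2.imread("pics/side1.png")[120:240,200:360],(800,600),interpolation=cv2.INTER_CUBIC);cv2.imwrite("pics/s1.png",a)
E
```

```text
t 2.8 pos [0.4954 0.0986 0.2489] yaw -2.404495291646129 F [ 0.6058 -0.517  -0.1391] w 0.05999816488409493 need [-0.0004  0.002   0.0679] roll 0.0034122008639263512 q7 -2.0244877904135716
```

View pics/s1.png

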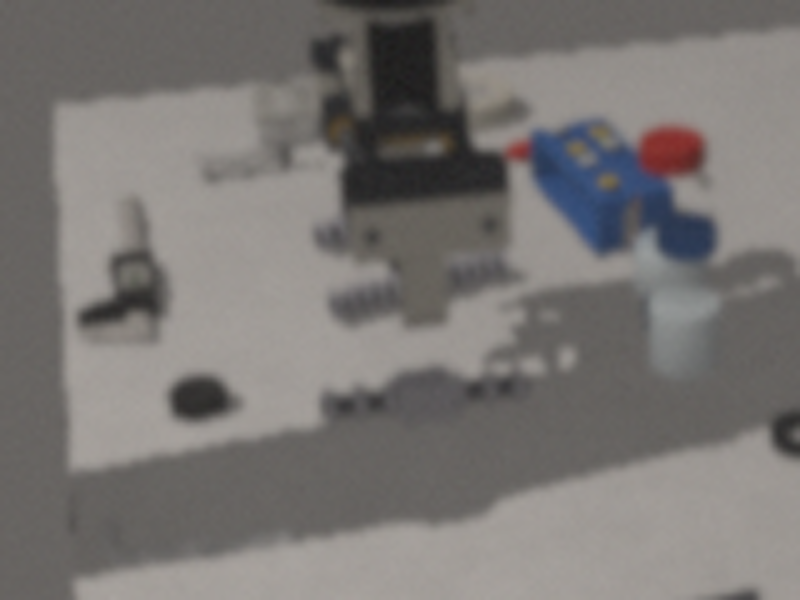

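The side view shows the fingers squarely over the coarse stud's collar (crop px ~(425,395), finger at column 425). Going down to grasp.

```bash
python3 -m inch '0 0.002 0.045 0 0.06; 0 0.002 0.063 0 0.06; 0 0.002 0.068 0 0.06; 0 0.002 0.068 0 0.06; 0 0.002 0.068 0 0.0' 30 ; python3 -m inch '0 0 0 0 0; 0 0 0 0 0; 0 0 0 0 0;0 0 0 0 0' 30; python3 h.py 0.5625 -0.301 0.26 6
```

```text
clock: 3.4
position: [0.4951, 0.0923, 0.1825]
ee_rot: [-3.14, 0.072, -0.002]
force: [1.0, -0.3, -0.4]
width: 0.606
gripper_force: 0.0
clock: 3.8
position: [0.4948, 0.0929, 0.182]
ee_rot: [-3.14, 0.071, -0.002]
force: [-0.2, 2.6, 1.6]
width: 0.269
gripper_force: 0.9
t 3.8 pos [0.4948 0.0929 0.182 ] yaw -2.578572812365187 F [-0.2337  2.5723  1.5649] w 0.024670072561528367 need [ 0.0854  0.3904 -0.0782] roll -0.14972434069784235 q7 -2.048863158892105
```

```bash
python3 -m inch '0 0 0 0 0; 0 0 0 0 0; 0 0 0 0 0' 30; python3 -m inch '0 0 -0.03 0 0; 0 0 -0.06 0 0; 0 0 -0.08 0 0; 0 0 -0.08 0 0'; python3 h.py 0.5625 -0.301 0.26 6
```

```text
clock: 4.1
position: [0.4948, 0.093, 0.1819]
ee_rot: [-3.14, 0.07, -0.001]
force: [-1.6, 1.6, 5.2]
width: 0.233
gripper_force: 30.0
clock: 4.5
position: [0.4953, 0.0925, 0.2637]
ee_rot: [-3.14, 0.072, -0.006]
force: [0.2, 0.5, -2.3]
width: 0.239
gripper_force: 30.0
t 4.5 pos [0.4953 0.0925 0.2637] yaw -2.618862620233993 F [ 0.1601  0.5305 -2.275 ] w 0.021918749154183827 need [0.0851 0.39   0.0037] roll -0.1504275305001488 q7 -2.0129562819277353
```

```bash
python3 -m inch '0.085 0.39 0 -0.15 0; 0.085 0.39 0 -0.15 0;0.085 0.39 0 -0.15 0;0.085 0.39 0 -0.15 0;0.085 0.39 0 -0.15 0' >/dev/null; python3 h.py 0.5625 -0.301 0.235 6
```

```text
t 5.0 pos [ 0.5358 -0.1541  0.2602] yaw 6.001358528924647 F [ 2.0232  0.1999 -0.7023] w 0.021781466455079522 need [0.0112 0.1489 0.0251] roll 2.3710802718568402e-05 q7 -1.3936151029320643
```

```bash
python3 -m inch '0.011 0.149 0.025 0 0; 0.011 0.149 0.025 0 0; 0.011 0.149 0.025 0 0; 0.011 0.149 0.025 0 0;0.011 0.149 0.025 0 0' >/dev/null; python3 h.py 0.5625 -0.301 0.235 6
python3 - <<'E'
from h import *
for c in("side","top"):
    im=arm.get_image(c);cv2.imwrite(f"pics/{c}2.png",im[:,:,::-1])
    for d in arm.silhouettes(c,"stud_coarse")[:3]:
        r=np.argwhere(d["region"]);print(c,d["conf"],d["point"],len(r),at(c,r.mean(0),.064))
    for d in arm.place_of(c,"stud_coarse")[:3]:print(c,d,at(c,d["point"],.064))
    print(proj(c,[.5625,-.301,.064]))
s=cv2.imread("pics/side2.png")[240:340,290:420];t=cv2.imread("pics/top2.png")[170:260,385:495]
o=np.vstack([cv2.resize(s,(390,300),interpolation=2),cv2.resize(t,(390,300),interpolation=2)])
cv2.imwrite("pics/c2.png",np.hstack([cv2.resize(s,(400,308),interpolation=2),cv2.resize(t,(400,308),interpolation=2)]))
E
```

```text
t 5.5 pos [ 0.5618 -0.3007  0.2343] yaw 5.807331507691361 F [-0.8665  0.829  -1.473 ] w 0.021784012381153038 need [ 0.0007  0.0004 -0.0007] roll -0.0033626995556390593 q7 -1.167978882397181
side 0.78 [286.6, 343.4] 304 [ 0.5329 -0.3042  0.064 ]
side 0.5 [255.5, 320.0] 775 [ 0.5089 -0.2179  0.064 ]
side {'point': [280.6, 357.5], 'conf': 0.88} [ 0.5562 -0.2977  0.064 ]
side {'point': [269.1, 344.2], 'conf': 0.53} [ 0.543  -0.2631  0.064 ]
side {'point': [174.5, 283.9], 'conf': 0.22} [0.5037 0.1334 0.064 ]
[281.2021 361.4999]
top 0.64 [224.0, 470.2] 54 [ 0.538  -0.2989  0.064 ]
[206.7025 469.5913]
```

View pics/c2.png

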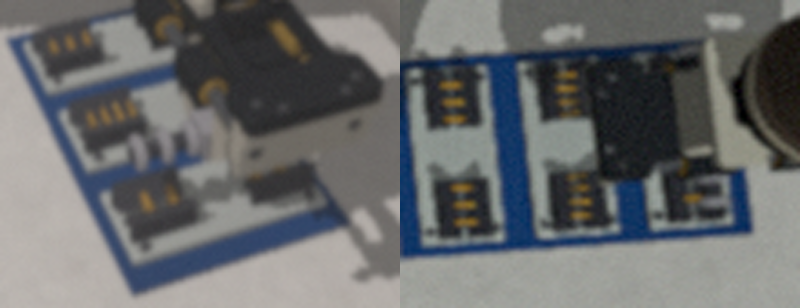

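The side crop shows the held coarse stud's near end (tip at ~(130,150) in the crop) above the right lane. The top crop shows that end at ~(715,190). I'll measure the offset along the lane from intensity profiles.

```bash
cat > prof.py <<'E'
from h import *
import sys
def prof(c,f,ctr,deg,z,zoff,side=-1,dy=0):
    im=cv2.GaussianBlur(cv2.imread(f),(0,0),.6)
    u=np.array([np.cos(np.radians(deg)),np.sin(np.radians(deg)),0]);v=np.array([-u[1],u[0],0])
    out=[]
    for s in range(18,68,2):
        vals=[]
        for k in(-.003,0,.003):
            r=proj(c,np.array([*ctr,z+zoff])+u*side*s/1000+v*(dy+k))
            vals.append(cv2.getRectSubPix(im,(1,1),(float(r[1]),float(r[0])))[0,0].mean())
        out.append((s,int(np.mean(vals))))
    print(c,out)
E
python3 - <<'E'
from prof import *
# axis at TCP xy, z=.0633
prof("side","pics/side2.png",(.5618,-.3007),5.8,.063,.004,-1,-.006)
prof("top","pics/top2.png",(.5618,-.3007),5.8,.063,.009,-1,0)
prof("top","pics/top0.png",(.495,.0967),-2.6,.011,.007,-1,0)
prof("top","pics/top0.png",(.495,.0967),-2.6,.011,.007,1,0)
E
```

```text
side [(18, 124), (20, 125), (22, 113), (24, 92), (26, 74), (28, 70), (30, 80), (32, 101), (34, 119), (36, 124), (38, 113), (40, 91), (42, 73), (44, 69), (46, 79), (48, 100), (50, 120), (52, 124), (54, 114), (56, 97), (58, 95), (60, 107), (62, 115), (64, 118), (66, 118)]
top [(18, 99), (20, 93), (22, 87), (24, 80), (26, 68), (28, 53), (30, 57), (32, 81), (34, 100), (36, 103), (38, 95), (40, 87), (42, 85), (44, 88), (46, 97), (48, 108), (50, 108), (52, 95), (54, 78), (56, 72), (58, 82), (60, 101), (62, 113), (64, 101), (66, 75)]
top [(18, 107), (20, 96), (22, 77), (24, 59), (26, 51), (28, 55), (30, 72), (32, 94), (34, 104), (36, 96), (38, 77), (40, 59), (42, 50), (44, 55), (46, 71), (48, 91), (50, 105), (52, 111), (54, 118), (56, 134), (58, 146), (60, 151), (62, 152), (64, 153), (66, 152)]
top [(18, 108), (20, 103), (22, 86), (24, 63), (26, 51), (28, 53), (30, 67), (32, 86), (34, 102), (36, 104), (38, 86), (40, 64), (42, 53), (44, 54), (46, 66), (48, 88), (50, 104), (52, 104), (54, 93), (56, 84), (58, 84), (60, 91), (62, 100), (64, 113), (66, 129)]
```

Run:
```python
from h import *
def teeth(c,f,ctr,deg,z,exp):
    im=cv2.GaussianBlur(cv2.imread(f),(0,0),.5).astype(np.float32);im=im[...,2]-im[...,0]
    u=np.array([np.cos(np.radians(deg)),np.sin(np.radians(deg)),0]);v=np.array([-u[1],u[0],0])
    S=np.arange(-65,65.1,.5);o=[]
    for s in S:
        o.append(np.mean([cv2.getRectSubPix(im,(1,1),tuple(float(a) for a in proj(c,np.array([*ctr,z])+u*s/1000+v*k)[::-1]))[0,0] for k in(-.006,-.004,-.002,0,.002,.004,.006)]))
    o=np.array(o)
    sc=[]
    D=np.arange(-7,7.1,.25)
    for d in D: sc.append(sum(np.interp(np.array(exp)+d,S,o))+sum(np.interp(-np.array(exp)+d,S,o)))
    print(c,z,"best shift mm",D[np.argmax(sc)],"score",max(sc), [round(float(D[np.argmax([np.interp(sg*np.array(exp)+d,S,o).sum() for d in D])]),2) for sg in(1,-1)])
L=dict(med=((.5465,-.152),[24.4,36.4,48.4]),fine=((.5545,-.2265),[24.8,33.8,42.8,51.8]),coarse=((.5625,-.301),[26.4,42.4]))
for n,(c,e) in L.items():
    print(n)
    for cam in("top","side"):
        for z in(.021,.025):teeth(cam,f"pics/{cam}0.png",c,6,z,e)
from prof import prof
for n,c,a in(("med",(.5201,.3172),19.4),("fine",(.5158,.2223),14.4)):
    print(n)
    for sg in(-1,1):prof("top","pics/top0.png",c,a,.011,.007,sg,0)
```

```text
med
top 0.021 best shift mm -1.0 score 176.54126586914063 [-1.25, 0.25]Traceback (most recent call last):
  File "<stdin>", line 17, in <module>
  File "<stdin>", line 7, in teeth
  File "h.py", line 11, in proj
    k=arm.get_calibration(c);K=k["intrinsics"];P=k["pose"]
ValueError: time passes only in moves, steps and waits
```

```bash
python3 - <<'E'
s=open("h.py").read()
s=s.replace('arm.get_calibration(c)','cal(c)').replace('def ray','import functools\n@functools.lru_cache\ndef cal(c): return arm.get_calibration(c)\ndef ray',1)
open("h.py","w").write(s)
E
cat > teeth.py <<'E'
from h import *
def teeth(c,f,ctr,deg,z,exp):
    im=cv2.GaussianBlur(cv2.imread(f),(0,0),.5).astype(np.float32);im=im[...,2]-im[...,0]
    u=np.array([np.cos(np.radians(deg)),np.sin(np.radians(deg)),0]);v=np.array([-u[1],u[0],0])
    S=np.arange(-65,65.1,.5);o=[]
    for s in S:
        o.append(np.mean([cv2.getRectSubPix(im,(1,1),tuple(float(a) for a in proj(c,np.array([*ctr,z])+u*s/1000+v*k)[::-1]))[0,0] for k in(-.006,-.004,-.002,0,.002,.004,.006)]))
    o=np.array(o);D=np.arange(-7,7.1,.25);e=np.array(exp)
    f=lambda sg:np.array([np.interp(sg*e+d,S,o).sum() for d in D])
    print(c,z,"both",D[np.argmax(f(1)+f(-1))],"+/-",D[np.argmax(f(1))],D[np.argmax(f(-1))])
E
python3 - <<'E'
from teeth import *
L=dict(med=((.5465,-.152),[24.4,36.4,48.4]),fine=((.5545,-.2265),[24.8,33.8,42.8,51.8]),coarse=((.5625,-.301),[26.4,42.4]))
for n,(c,e) in L.items():
    print(n)
    for cam in("top","side"):
        for z in(.021,.025):teeth(cam,f"pics/{cam}0.png",c,6,z,e)
from prof import prof
for n,c,a in(("med",(.5201,.3172),19.4),("fine",(.5158,.2223),14.4)):
    print(n)
    for sg in(-1,1):prof("top","pics/top0.png",c,a,.011,.007,sg,0)
E
```

```text
med
top 0.021 both -1.0 +/- -1.25 0.25
top 0.025 both -1.25 +/- -1.75 0.0
side 0.021 both -1.5 +/- -2.0 -1.0
side 0.025 both -2.75 +/- -3.75 -2.0
fine
top 0.021 both 2.75 +/- -4.5 1.75
top 0.025 both 2.25 +/- -4.75 1.75
side 0.021 both 1.75 +/- -5.25 1.25
side 0.025 both 0.5 +/- -6.75 0.25
coarse
top 0.021 both -2.25 +/- -2.0 -2.5
top 0.025 both -2.5 +/- -2.5 -2.5
side 0.021 both -2.75 +/- -2.5 -3.0
side 0.025 both -4.25 +/- -4.25 -4.25
med
top [(18, 98), (20, 86), (22, 70), (24, 65), (26, 75), (28, 91), (30, 96), (32, 84), (34, 68), (36, 64), (38, 75), (40, 91), (42, 94), (44, 81), (46, 65), (48, 61), (50, 73), (52, 89), (54, 97), (56, 100), (58, 114), (60, 134), (62, 146), (64, 150), (66, 150)]
top [(18, 103), (20, 92), (22, 77), (24, 71), (26, 78), (28, 93), (30, 99), (32, 92), (34, 77), (36, 70), (38, 77), (40, 92), (42, 97), (44, 88), (46, 74), (48, 68), (50, 77), (52, 92), (54, 100), (56, 100), (58, 98), (60, 104), (62, 117), (64, 132), (66, 142)]
fine
top [(18, 79), (20, 65), (22, 67), (24, 80), (26, 83), (28, 75), (30, 70), (32, 76), (34, 84), (36, 77), (38, 66), (40, 69), (42, 81), (44, 84), (46, 75), (48, 69), (50, 78), (52, 91), (54, 104), (56, 121), (58, 139), (60, 150), (62, 154), (64, 154), (66, 153)]
top [(18, 92), (20, 77), (22, 68), (24, 75), (26, 83), (28, 81), (30, 71), (32, 70), (34, 80), (36, 83), (38, 75), (40, 68), (42, 73), (44, 83), (46, 81), (48, 71), (50, 69), (52, 79), (54, 89), (56, 89), (58, 88), (60, 91), (62, 99), (64, 112), (66, 128)]
```

```bash
python3 -m inch '-0.0015 0 0 0 0; -0.0015 0 0.012 0 0; -0.0015 0 0.022 0 0; -0.0015 0 0.027 0 0; -0.0015 0 0.027 0 0'; python3 -m inch '0 0 0.002 0 0; 0 0 0.004 0 0; 0 0 0.004 0 0'; python3 h.py 0.56 -0.3013 0.201 6
python3 - <<'E'
from teeth import *
for cam in("top","side"):
    for z in(.021,.023):teeth(cam,f"pics/{cam}0.png",(.5525,-.2267),6,z,[21.7,30.7,39.7,48.7])
E
```

```text
clock: 6.3
position: [0.5609, -0.299, 0.208]
ee_rot: [-3.136, -0.164, 0.003]
force: [0.5, -1.0, -1.5]
width: 0.235
gripper_force: 30.0
clock: 6.6
position: [0.5614, -0.2992, 0.2054]
ee_rot: [-3.137, -0.164, 0.0]
force: [-0.0, 0.0, -2.4]
width: 0.235
gripper_force: 30.0
t 6.6 pos [ 0.5614 -0.2992  0.2054] yaw 5.99848337205703 F [-0.0267  0.0181 -2.374 ] w 0.02160398128051006 need [-0.0016  0.002   0.0044] roll -2.6470151132551578e-05 q7 -1.1743138297149112
top 0.021 both 0.75 +/- 0.75 0.75
top 0.023 both 0.5 +/- 0.25 0.75
side 0.021 both 0.25 +/- -0.25 0.25
side 0.023 both -0.5 +/- -1.0 -0.25
```

```bash
python3 -m inch '-0.001 0.0015 0 0 0; -0.001 0.0015 0.001 0 0; -0.001 0.0015 0.002 0 0; -0.001 0.0015 0.003 0 0; -0.001 0.0015 0.003 0 0';python3 h.py 0.56 -0.3013 0.201 6
```

```text
clock: 7.1
position: [0.5606, -0.3007, 0.2024]
ee_rot: [-3.137, -0.165, 0.0]
force: [0.0, -0.2, -1.7]
width: 0.237
gripper_force: 30.0
t 7.1 pos [ 0.5606 -0.3007  0.2024] yaw 6.003944128154096 F [ 0.0351 -0.2168 -1.6935] w 0.021731925763089546 need [-0.0006  0.0005  0.0014] roll 6.88380224096452e-05 q7 -1.1723259659489536
```

```bash
python3 -m inch '0 0 0.001 0 0; 0 0 0.0015 0 0; 0 0 0.0015 0 0';python3 -m inch '0 0 0.0008 0 0; 0 0 0.0008 0 0'
```

```text
clock: 7.4
position: [0.5606, -0.3008, 0.2011]
ee_rot: [3.137, 0.164, 0.0]
force: [-0.1, -0.1, -0.0]
width: 0.233
gripper_force: 30.0
clock: 7.6
position: [0.5606, -0.3008, 0.201]
ee_rot: [3.137, 0.164, 0.0]
force: [-3.0, 1.6, 7.5]
width: 0.236
gripper_force: 30.0
```

Contact came exactly at the seated height. Releasing, then going to the fine stud.

```bash
python3 -m inch '0 0 0 0 0.045; 0 0 0 0 0.045; 0 0 0 0 0.045;0 0 0 0 0.045'; python3 -m inch '0 0 -0.04 0 0.05; 0 0 -0.08 0 0.06; 0 0 -0.08 0 0.06'; python3 h.py 0.5165 0.2225 0.26 14.4
```

```text
clock: 8.0
position: [0.5606, -0.3008, 0.2001]
ee_rot: [3.137, 0.164, -0.0]
force: [-0.7, -0.2, 0.7]
width: 0.483
gripper_force: 0.0
clock: 8.3
position: [0.5625, -0.3015, 0.2857]
ee_rot: [3.133, 0.164, 0.013]
force: [0.7, -0.2, 0.1]
width: 0.64
gripper_force: 0.0
t 8.3 pos [ 0.5625 -0.3015  0.2857] yaw 5.992093251209927 F [ 0.653  -0.1971  0.1484] w 0.05876706191323792 need [ 0.0087 -0.526   0.0234] roll -0.1467456559670386 q7 -1.1532211068362561
```

```bash
python3 -m inch '0.009 -0.526 0.018 -0.147 0.06; 0.009 -0.526 0.018 -0.147 0.06; 0.009 -0.526 0.018 -0.147 0.06; 0.009 -0.526 0.018 -0.147 0.06; 0.009 -0.526 0.018 -0.147 0.06' >/dev/null; python3 h.py 0.5165 0.2225 0.26 14.4;  python3 - <<'E'
from h import *
im=arm.get_image("side");cv2.imwrite("pics/side3.png",im[:,:,::-1])
cv2.imwrite("pics/c3.png",cv2.resize(im[230:350,290:420,::-1],(650,600),interpolation=2))
E
```

```text
t 8.8 pos [ 0.5382 -0.0501  0.2715] yaw 14.400624590091637 F [0.8206 0.394  0.2167] w 0.06026350021855753 need [ 0.0467 -0.2695  0.0115] roll 1.090115357449406e-05 q7 -1.4663911945065387
```

View pics/c3.png

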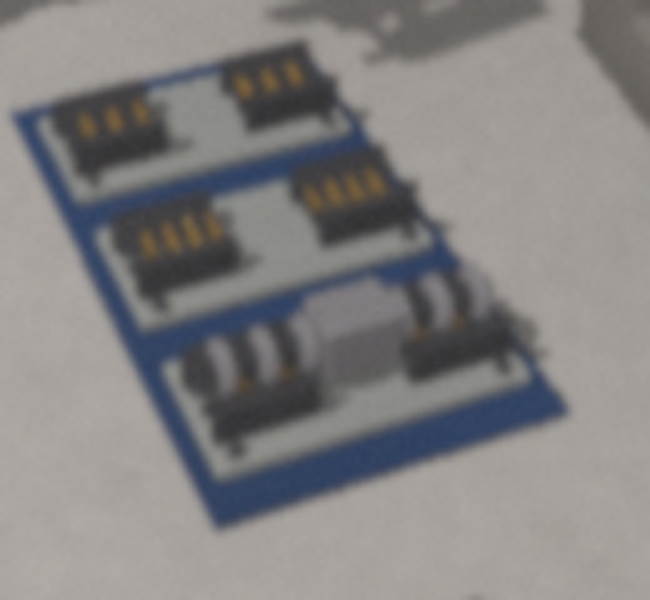

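The coarse stud sits level in its lane, with brass showing in its grooves (crop ~(345,330)). Continuing to the fine stud.

```bash
python3 -m inch '0.047 -0.27 0.012 0 0.06; 0.047 -0.27 0.012 0 0.06; 0.047 -0.27 0.012 0 0.06; 0.047 -0.27 0.012 0 0.06; 0.047 -0.27 0.012 0 0.06' >/dev/null; python3 -m inch '0.004 -0.022 0.03 0 0.06; 0.004 -0.022 0.03 0 0.06; 0.004 -0.022 0.03 0 0.06' >/dev/null; python3 h.py 0.5165 0.2225 0.182 14.4
python3 - <<'E'
from teeth import *
for n,c,e in(("med",(.545,-.152),[24,36,48]),("fine",(.5528,-.2267),[21.7,30.7,39.7,48.7])):
    print(n);[teeth("side","pics/side3.png",c,6,z,e) for z in(.021,.023)]
E
```

```text
t 9.65 pos [0.5171 0.2193 0.2299] yaw 14.488832784091423 F [ 0.3873 -1.0169  1.2306] w 0.05996253734468114 need [ 0.0003 -0.0033  0.0479] roll 0.0015504245661084326 q7 -1.989446002135818
med
side 0.021 both 0.0 +/- 0.0 0.0
side 0.023 both -0.5 +/- -1.0 -0.5
fine
side 0.021 both -0.25 +/- -0.25 -0.25
side 0.023 both -0.75 +/- -1.0 -0.75
```

```bash
python3 -m inch '0 -0.003 0 0 0.06; 0 -0.003 0.03 0 0.06; 0 -0.003 0.045 0 0.06; 0 -0.003 0.048 0 0.06; 0 -0.003 0.048 0 0.06' 30 >/dev/null; python3 h.py 0.5165 0.2225 0.182 14.4; python3 -m inch '0 0 0 0 0; 0 0 0 0 0; 0 0 0 0 0;0 0 0 0 0;0 0 0 0 0' >/dev/null; python3 -m inch '0 0 0 0 0; 0 0 0 0 0; 0 0 0 0 0' 30; python3 h.py 0.5528 -0.2267 0.26 6
```

```text
t 10.15 pos [0.517  0.2213 0.1831] yaw 14.324978138628857 F [-0.2903  0.0756 -0.1633] w 0.05994407592122075 need [-0.0002 -0.0013  0.0011] roll -0.0013093784919011586 q7 -2.0197226325791022
clock: 10.95
position: [0.5166, 0.2225, 0.1829]
ee_rot: [-3.117, -0.394, -0.0]
force: [-1.4, -0.4, 3.7]
width: 0.239
gripper_force: 30.0
t 10.95 pos [0.5166 0.2225 0.1829] yaw 14.427936002097718 F [-1.3896 -0.436   3.6972] w 0.021982271255487698 need [-0.0768  0.444  -0.0772] roll 0.14709523238397293 q7 -2.020102224604152
```

```bash
python3 -m inch '0 0 -0.03 0 0; 0 0 -0.065 0 0; -0.005 0.04 -0.077 0.05 0; -0.015 0.08 -0.077 0.147 0; -0.024 0.13 -0.077 0.147 0' >/dev/null; python3 h.py 0.5528 -0.2267 0.25 6
```

```text
t 11.45 pos [0.5253 0.0911 0.2601] yaw 5.960915054445851 F [ 1.1232 -0.5103 -1.5781] w 0.021543780097334587 need [-0.0057  0.319   0.0099] roll -0.0006821609878826518 q7 -1.872359447723918
```

```bash
python3 -m inch '-0.006 0.319 0.01 0 0; -0.006 0.319 0.01 0 0; -0.006 0.319 0.01 0 0; -0.006 0.319 0.01 0 0; -0.006 0.319 0.01 0 0' >/dev/null; python3 -m inch '-0.001 0.07 0.014 0 0; -0.001 0.07 0.014 0 0; -0.001 0.07 0.014 0 0; -0.001 0.07 0.014 0 0' >/dev/null; python3 h.py 0.5528 -0.2267 0.202 6
python3 - <<'E'
from prof import *
im=arm.get_image("side");cv2.imwrite("pics/side4.png",im[:,:,::-1])
s=arm.observe();p=s["position"]
prof("side","pics/side4.png",p[:2],6,p[2]-.172,.004,-1,-.006)
prof("side","pics/side3.png",(.5606,-.3008),6,.029,.004,-1,-.006)
prof("side","pics/side3.png",(.5606,-.3008),6,.029,.004,1,-.006)
cv2.imwrite("pics/c4.png",cv2.resize(im[200:320,270:400,::-1],(650,600),interpolation=2))
E
```

```text
t 12.35 pos [ 0.553  -0.2275  0.2372] yaw 5.940165150545338 F [-0.032   0.6743 -2.0138] w 0.021705291727043774 need [-0.0001 -0.0008  0.0352] roll -0.0010443151304189158 q7 -1.289487933447681
side [(18, 112), (20, 100), (22, 87), (24, 91), (26, 103), (28, 103), (30, 92), (32, 88), (34, 98), (36, 106), (38, 100), (40, 89), (42, 92), (44, 103), (46, 104), (48, 94), (50, 89), (52, 98), (54, 106), (56, 100), (58, 90), (60, 94), (62, 106), (64, 114), (66, 115)]
side [(18, 116), (20, 113), (22, 100), (24, 81), (26, 67), (28, 66), (30, 79), (32, 99), (34, 112), (36, 112), (38, 99), (40, 79), (42, 66), (44, 65), (46, 78), (48, 98), (50, 111), (52, 111), (54, 96), (56, 78), (58, 68), (60, 66), (62, 69), (64, 78), (66, 98)]
side [(18, 105), (20, 102), (22, 90), (24, 73), (26, 66), (28, 72), (30, 88), (32, 105), (34, 114), (36, 110), (38, 95), (40, 78), (42, 70), (44, 74), (46, 88), (48, 104), (50, 115), (52, 118), (54, 122), (56, 131), (58, 143), (60, 151), (62, 155), (64, 156), (66, 156)]
```

```bash
python3 -m inch '0 0 0.01 0 0; 0 -0.0005 0.022 0 0; 0 -0.0005 0.029 0 0; 0 -0.0005 0.030 0 0; 0 -0.0005 0.030 0 0'; python3 -m inch '0 0 0.001 0 0; 0 0 0.002 0 0; 0 0 0.003 0 0; 0 0 0.003 0 0'; python3 h.py 0.5528 -0.2267 0.202 6
```

```text
clock: 12.9
position: [0.5533, -0.2266, 0.2074]
ee_rot: [-3.137, -0.165, 0.001]
force: [0.7, -0.6, -2.1]
width: 0.232
gripper_force: 30.0
clock: 13.3
position: [0.5533, -0.227, 0.2049]
ee_rot: [3.137, 0.164, 0.0]
force: [-0.3, 0.5, -0.8]
width: 0.238
gripper_force: 30.0
t 13.3 pos [ 0.5533 -0.227   0.2049] yaw 5.99541135520199 F [-0.2747  0.4515 -0.8121] w 0.02185405874008575 need [-0.0005 -0.0004  0.0029] roll -8.008695992978154e-05 q7 -1.3006883758658807
```

```bash
python3 -m inch '0 0 0.001 0 0; 0 0 0.0015 0 0; 0 0 0.0015 0 0';python3 -m inch '0 0 0.001 0 0; 0 0 0.0015 0 0; 0 0 0.0015 0 0'
```

```text
clock: 13.6
position: [0.5533, -0.227, 0.2033]
ee_rot: [-3.137, -0.164, 0.0]
force: [0.2, -0.2, -2.1]
width: 0.238
gripper_force: 30.0
clock: 13.9
position: [0.5535, -0.2266, 0.2024]
ee_rot: [-3.137, -0.165, -0.001]
force: [-1.9, 2.0, 4.8]
width: 0.234
gripper_force: 30.0
```

```bash
python3 -m inch '0 0 0.0004 0 0; 0 0 0.0004 0 0'; python3 -m inch '0 0 0 0 0.045; 0 0 0 0 0.045; 0 0 0 0 0.045;0 0 0 0 0.045'; python3 -m inch '0 0 -0.04 0 0.05; 0 0 -0.08 0 0.06; 0 0 -0.08 0 0.06' >/dev/null; python3 h.py 0.5203 0.3173 0.26 19.4
```

```text
clock: 14.1
position: [0.5535, -0.2266, 0.2023]
ee_rot: [-3.137, -0.165, -0.001]
force: [-2.8, 3.2, 8.1]
width: 0.237
gripper_force: 30.0
clock: 14.5
position: [0.5534, -0.2271, 0.2014]
ee_rot: [3.137, 0.164, 0.0]
force: [-0.5, -0.6, 0.5]
width: 0.481
gripper_force: 0.0
t 14.8 pos [ 0.5553 -0.2275  0.2867] yaw 5.989448976119199 F [ 0.79   -0.1378 -0.0045] w 0.058622591283542025 need [ 0.0218 -0.5455  0.0249] roll -0.2340582698734166 q7 -1.2761632421666254
```

```bash
python3 -m inch '0.022 -0.545 0.02 -0.234 0.06; 0.022 -0.545 0.02 -0.234 0.06; 0.022 -0.545 0.02 -0.234 0.06; 0.022 -0.545 0.02 -0.234 0.06; 0.022 -0.545 0.02 -0.234 0.06' >/dev/null; python3 h.py 0.5203 0.3173 0.26 19.4;  python3 - <<'E'
from h import *
im=arm.get_image("side");cv2.imwrite("pics/side5.png",im[:,:,::-1])
cv2.imwrite("pics/c5.png",cv2.resize(im[230:350,290:420,::-1],(650,600),interpolation=2))
E
```

```text
t 15.3 pos [0.5368 0.024  0.2719] yaw 19.380137102328977 F [ 2.1256 -0.2966 -0.3096] w 0.060293716861740274 need [ 0.0818 -0.2821  0.0119] roll -0.0003466729633461174 q7 -1.5452336732472047
```

View pics/c5.png

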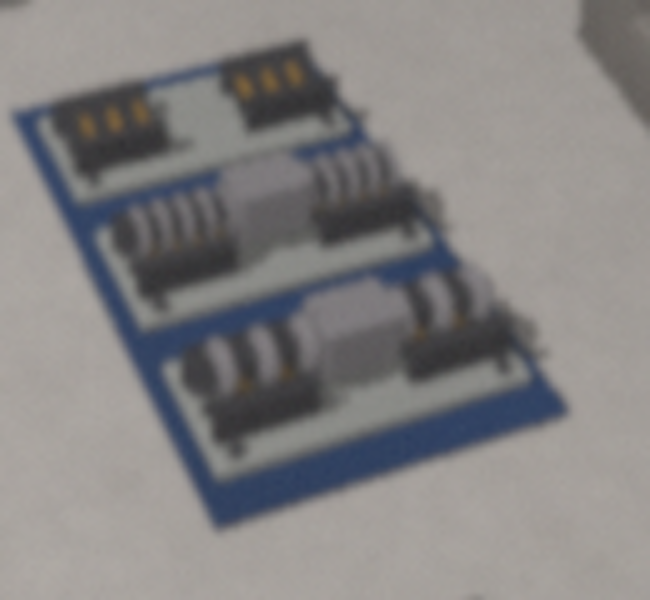

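The fine stud now lies level in the middle lane (crop ~(265,205)) and the coarse stud is undisturbed. On to the medium stud.

```bash
python3 -m inch '0.082 -0.282 0.012 0 0.06; 0.082 -0.282 0.012 0 0.06; 0.082 -0.282 0.012 0 0.06; 0.082 -0.282 0.012 0 0.06; 0.082 -0.282 0.012 0 0.06' >/dev/null; python3 -m inch '0.012 -0.041 0.03 0 0.06; 0.012 -0.041 0.03 0 0.06; 0.012 -0.041 0.03 0 0.06; 0.012 -0.041 0.03 0 0.06' >/dev/null; python3 h.py 0.5203 0.3173 0.182 19.4
```

```text
t 16.25 pos [0.5216 0.3131 0.2319] yaw 19.33789754026082 F [ 0.6318 -0.7218 -0.4508] w 0.05997636562153696 need [ 0.0002 -0.0044  0.0499] roll -0.0010838923960359015 q7 -2.0553523747170415
```

```bash
python3 -m inch '0 -0.003 0 0 0.06; 0 -0.003 0.03 0 0.06; 0 -0.003 0.045 0 0.06; 0 -0.003 0.049 0 0.06; 0 -0.003 0.049 0 0.06' 30 >/dev/null; python3 h.py 0.5203 0.3173 0.182 19.4; python3 -m inch '0 0 0 0 0; 0 0 0 0 0; 0 0 0 0 0;0 0 0 0 0;0 0 0 0 0' >/dev/null; python3 -m inch '0 0 0 0 0; 0 0 0 0 0; 0 0 0 0 0' 30; python3 h.py 0.545 -0.152 0.26 6
```

```text
t 16.75 pos [0.5201 0.3167 0.1828] yaw 19.366453270031393 F [-0.3088  0.2486 -0.7353] w 0.06015233270195298 need [ 0.0004 -0.0005  0.0008] roll -0.0005855008912296622 q7 -2.083106280252138
clock: 17.55
position: [0.5201, 0.3173, 0.1833]
ee_rot: [-3.097, -0.53, -0.0]
force: [-1.3, -1.3, 3.7]
width: 0.233
gripper_force: 30.0
t 17.55 pos [0.5201 0.3173 0.1833] yaw 19.414221884469736 F [-1.3447 -1.2622  3.6969] w 0.021431509641215405 need [-0.1325  0.4509 -0.0768] roll 0.2341223384770752 q7 -2.0832651524283574
```

```bash
python3 -m inch '0 0 -0.03 0 0; 0 0 -0.065 0 0; -0.01 0.04 -0.077 0.1 0; -0.025 0.08 -0.077 0.234 0; -0.038 0.128 -0.077 0.234 0' >/dev/null; python3 h.py 0.545 -0.152 0.25 6
```

```text
t 18.05 pos [0.5262 0.1837 0.2606] yaw 5.8642853706719125 F [ 0.9679 -0.3796 -0.863 ] w 0.02202274766043407 need [-0.0156  0.3359  0.0103] roll -0.0023686671248988045 q7 -2.044819837625855
```

```bash
python3 -m inch '-0.016 0.336 0.01 0 0; -0.016 0.336 0.01 0 0; -0.016 0.336 0.01 0 0; -0.016 0.336 0.01 0 0; -0.016 0.336 0.01 0 0' >/dev/null; python3 -m inch '-0.004 0.086 0.014 0 0; -0.004 0.086 0.014 0 0; -0.004 0.086 0.014 0 0; -0.004 0.086 0.014 0 0' >/dev/null; python3 h.py 0.545 -0.152 0.202 6
python3 - <<'E'
from prof import *
im=arm.get_image("side");cv2.imwrite("pics/side6.png",im[:,:,::-1])
s=arm.observe();p=s["position"]
prof("side","pics/side6.png",p[:2],6,p[2]-.172,.004,-1,-.006)
E
```

```text
t 18.95 pos [ 0.5456 -0.1525  0.2381] yaw 5.857041898506033 F [-0.2366  0.5894 -1.2635] w 0.02182968424966864 need [-0.0005 -0.0006  0.0361] roll -0.0024950895634698878 q7 -1.4313483556773627
side [(18, 116), (20, 107), (22, 92), (24, 81), (26, 86), (28, 101), (30, 110), (32, 106), (34, 91), (36, 80), (38, 85), (40, 102), (42, 112), (44, 107), (46, 91), (48, 79), (50, 84), (52, 100), (54, 111), (56, 109), (58, 106), (60, 118), (62, 138), (64, 152), (66, 159)]
```

```bash
python3 -m inch '-0.0005 0 0.01 0 0; -0.0005 -0.0005 0.022 0 0; -0.0005 -0.0005 0.029 0 0; -0.0005 -0.0005 0.030 0 0; -0.0005 -0.0005 0.030 0 0'; python3 -m inch '0 0 0.001 0 0; 0 0 0.002 0 0; 0 0 0.003 0 0; 0 0 0.003 0 0'; python3 h.py 0.545 -0.152 0.2023 6
```

```text
clock: 19.5
position: [0.5454, -0.1507, 0.2082]
ee_rot: [-3.137, -0.165, 0.001]
force: [0.3, -0.5, -0.9]
width: 0.235
gripper_force: 30.0
clock: 19.9
position: [0.5455, -0.1511, 0.2057]
ee_rot: [3.137, 0.164, 0.0]
force: [0.1, -0.2, -1.3]
width: 0.236
gripper_force: 30.0
t 19.9 pos [ 0.5455 -0.1511  0.2057] yaw 5.993320508299468 F [ 0.1457 -0.1779 -1.2867] w 0.021683862940294132 need [-0.0006  0.0008  0.0034] roll -0.00011657912253393299 q7 -1.4455447074420344
```

```bash
python3 -m inch '-0.0003 0.0005 0.001 0 0; -0.0003 0.0005 0.002 0 0; -0.0003 0.0005 0.002 0 0';python3 -m inch '0 0 0.001 0 0; 0 0 0.0015 0 0; 0 0 0.0015 0 0'
```

```text
clock: 20.2
position: [0.5451, -0.1517, 0.2035]
ee_rot: [3.137, 0.164, -0.0]
force: [0.8, -0.2, 0.1]
width: 0.237
gripper_force: 30.0
clock: 20.5
position: [0.5453, -0.1515, 0.2023]
ee_rot: [-3.137, -0.164, -0.0]
force: [-1.0, 1.2, 2.3]
width: 0.24
gripper_force: 30.0
```

```bash
python3 -m inch '0 0 0.0005 0 0; 0 0 0.0005 0 0'; python3 -m inch '0 0 0 0 0.045; 0 0 0 0 0.045; 0 0 0 0 0.045;0 0 0 0 0.045'; python3 -m inch '0 0 -0.04 0 0.05; 0 0 -0.08 0 0.06; 0 0 -0.1 0 0.06; 0 0 -0.1 0 0.06' >/dev/null; python3 -m inch '0 -0.22 -0.02 0 0.06; 0 -0.22 -0.02 0 0.06; 0 -0.22 -0.02 0 0.06; 0 -0.22 -0.02 0 0.06; 0 -0.22 -0.02 0 0.06'
python3 - <<'E'
from h import *
im=arm.get_image("side");t=arm.get_image("top")
cv2.imwrite("pics/c7.png",np.hstack([cv2.resize(im[230:350,290:420,::-1],(433,400),interpolation=2),cv2.resize(t[175:250,375:443,::-1],(362,400),interpolation=2)]))
E
```

```text
clock: 20.7
position: [0.5453, -0.1515, 0.2022]
ee_rot: [3.137, 0.164, 0.001]
force: [-1.9, 1.4, 7.5]
width: 0.238
gripper_force: 30.0
clock: 21.1
position: [0.5452, -0.1517, 0.2016]
ee_rot: [3.137, 0.164, -0.0]
force: [0.2, -0.4, -0.7]
width: 0.486
gripper_force: 0.0
clock: 22.0
position: [0.521, 0.0724, 0.3213]
ee_rot: [-3.135, -0.174, 0.001]
force: [-0.5, -0.3, -0.3]
width: 0.653
gripper_force: 0.0
```

View pics/c7.png

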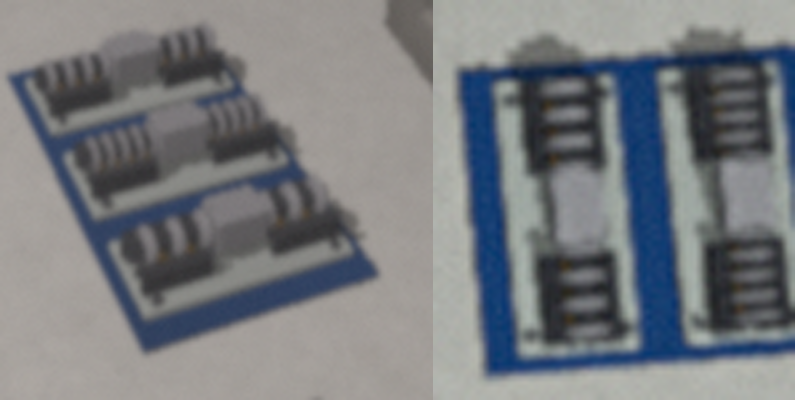

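All three studs lie level in their own lanes (collars in the side crop at (130,60), (180,135) and (235,220)). The gripper is clear of them.

```bash
python3 -c "
from cell import arm
print(arm.sign_off())"
```

```text
the job is handed in; nothing more can be done
None
```

All three studs were lowered into the gauge lanes matching their pitch and released. Contact came at the seated height each time and they lie level in the last pictures, so I handed the job in at about 22 s.

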